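# Fit a centrifuge rotor on its drive and lock its lid

### The job

Get the small bench centrifuge ready to spin: set the metal rotor face down on the drive spindle in the bowl and turn it until it drops fully home over the driving bar, let go of it, then put the blue lid on the rotor and turn it clockwise to its stop so that it is locked. Feel the parts home rather than forcing them, leave both seated, level and at rest, and do not disturb the capped tube and the white jar standing nearby.

Things in the scene. Friction and masses are not known exactly. Their poses are not given: they have to be found in the camera images.
- centrifuge: White bench centrifuge, fixed, 205 x 140 mm, 58 mm high, control panel on its -x side. Origin on the worktop under the drive axis, z up along it, x to the rear. Round the axis an upright bowl wall, 122 mm inside, 132 mm outside, rim 97 mm above the worktop. A clear round cover stands open at the back, hinged 96 mm behind the axis, leaning back, up to 260 mm high.
- drive_seat (a point): Drive axis at the level of the seating face: 60 mm steel flange of the drive spindle in the bowl, 72 mm above the worktop; z up. On it a spigot, 40 mm diameter, 12 mm high, top edge chamfered 2 mm, and across its top a round-topped brass driving bar 30 x 8 mm, 8 mm high. The bar stands at any angle, NOT given by this pose; a brake holds it up to 0.35 N m.
- rotor: Grey metal rotor, loose, 90 mm diameter, 65 mm high, 0.4 kg. Origin: centre of underside, z up. Flange 90 mm, upper face at z 30; inside it a shoulder of 78 mm diameter up to z 35 with 8 dark holes; in the middle a steel hub, 34 mm diameter, z 35 to 65, to hold it by: bare towards its +y and -y, lugs towards +x and -x (white marks on the flange there).
- rotor_recess (a point): Centre of the rotor's underside. Recess 43 mm wide, 12 mm deep, fits over the 40 mm spigot; its ceiling has crossed slots along rotor x and y, 11 mm wide, 10 mm deep, for the driving bar (fits every quarter turn, +-5 degrees). Home: underside on the seating face. Centred but bar not in a slot: 8 mm too high, bar rubs. On the spigot's rim off centre: 12 mm too high.
- rotor_lugs (a point): Top centre of the rotor's hub, 65 mm above its underside; x runs through the two bayonet lugs. Lugs: 7 mm high, top flush with the hub, out to 24 mm from the axis, 50 degrees wide, centred on +x and -x. On the clockwise end of each (seen from above) a stop, 13 degrees wide, reaches 19 mm down from the top.
- rotor_lid: Blue lid, loose, 90 mm diameter, 69 mm high, 0.13 kg. Origin: centre of underside, z up. Skirt 81 mm inside, 6 mm deep, fits over the rotor's 78 mm shoulder. Hub 60 mm outside (cavity 52 mm) up to z 41; inside it two inward lugs on +x and -x, 50 degrees wide, z 20 to 25.5. Seated: its underside on the rotor's flange, 30 mm above the rotor's underside.
- lid_handle (a point): Middle of the top of the lid's straight handle bar, 69 mm above the lid's underside. The bar is 56 mm long along the lid's x (white marks at its ends), 14 mm thick along y, 28 mm high above the lid's hub.
- lid_lock (a point): Axis point at the lid's underside, axes as the lid's. The lid goes down only with its x 50 to 115 degrees counter-clockwise (from above) of the rotor's x, half turns alike; else lugs land on lugs, 15 mm too high. Then turn clockwise: its lugs pass under the rotor's with 2.5 mm play to the stops, where both x axes and the white marks are in line: locked.
- tube_50_1: Bystander: standing tube with blue cap, 34 mm diameter, 104 mm high, loose. Origin under its centre.
- citric_jar: Bystander: white jar with blue cap, 60 mm diameter, 100 mm high, loose. Origin under its centre.
- electrode_arm (a point): Obstacle: middle of the black horizontal arm of the fixed electrode stand, about 260 mm above the worktop, running along y for 170 mm to each side, from the stand's column (-y end) to electrodes in a beaker (+y end). In front of it (100 mm and more towards the robot) all is lower than 90 mm: carry things across there.

How it is judged:
By the outcome, as a careful person would: the job done as asked, in the order asked, and still so for the second after the job is handed in, with the robot touching nothing.
It also fails if it takes over 72 s, if anything falls off the work surface, if the arm or the gripper's body presses on something with over 40 N, if the wrist force passes 120 N, or if a joint passes its speed limit or range.

### The arm

A 6-joint arm with a two-finger parallel gripper is mounted at the origin on a cart in front of the work surface, level with it; the furniture and walls round the work are solid. World frame = base frame: x ahead of the robot, y to its left, z up, the work surface at z = 0. Lengths are in mm, angles in degrees, forces in N, time in s.
With the tool pointing down it reaches from about 350 to 850 mm from the base axis. Payload 8.1 kg.
Tool frame: the origin (TCP) lies at the very end of the fingers, on their centre line; the grasp point (between the pads) lies 19 mm behind it; z points along the fingers, y is the line along which they close (so a half turn about z gives the same grasp; the last joint's range is limited). The gripper opens to 85 mm and grips with 20 to 120 N. Pads are 22 mm wide; open, the fingers measure 114 mm over their backs; the gripper's body (76 mm by 85 mm) begins 54 mm behind the grasp point. The pads swing forward as they close: fully open they stand 13 mm farther back than shut.
Start: joints at [60.825, 7.471, 85.268, -0, 87.261, -4.893], TCP at [246.716, 546.934, 231.292] pointing down, gripper open.
Joint ranges: [-169.43, 169.43], [-51.17, 129.36], [1.28, 143.12], [-76.62, 256.62], [0, 156.53], [-152.29, 152.29]. Speed limits (degrees/s): [136.94, 136.94, 159.86, 180, 180, 180].

### API

Orientations are given as [roll, pitch, yaw] about the fixed x, y, z axes, in that order (R = Rz(yaw) Ry(pitch) Rx(roll)).
In Python, from bench import status, viewer, job gives the robot as it stands.
- The arm moves only by the tool arm_command, never from a script. Its argument "targets" is a list that holds one entry, the list of rows, each a list of 7 numbers: the shift along the world's x, y, z in m, then the turn, a rotation vector about the world's x, y, z in rad, then the opening, from -1 (shut) to 1 (fully open). In form: [[[dx, dy, dz, rx, ry, rz, gripper], ...]]. A call has 1 to 10 rows; each row shifts and turns the commanded pose from where the row before left it; what a row does not reach is not made up. A row lasts 1/8 s, in which the tool goes at most 62.5 mm and 10.7 degrees, less where a joint would pass 70% of its speed; a pose out of reach is approached as far as the arm can. A call with a gripper value outside its range is refused whole. The fingers move at their own pace and stop on an object; "force" is the grip in N (left out, the last holds). Time passes only in rows, so rows that do not move let the fingers close. It gives the time, the measured TCP pose, the force, the opening and the grip force at its end, in the units of the state.
- status.sense(): the state, without advancing time (a new reading comes with each control period).
- viewer.snapshot(name): name is "scene" or "top"; returns the picture (384x512x3 uint8, red, green, blue); there is no depth.
- viewer.camera_model(name): a dict with "vertical_fov" (degrees; the focal length in pixels is half the picture's height over the tangent of half this angle, whatever the lens; pixels are square), "cx", "cy" (the principal point, pixels), "k1" (the pictures are not rectified: a ray, as slopes to the right and down, at radius r is drawn at 1 + k1 r^2 times it, then the intrinsics apply), "xyz" and "attitude" of the camera in the world. Camera axes: x right, y down, z forward; pixel columns grow to the right and rows downward; lengths in mm; the calibration is good to about 2 mm. A picture is of the moment at which its call begins. camera_model takes no time and is no camera call.
- job.hand_in(): hands the job in; it is judged then, once.
The state is a dict: "time": time; "joint_pos": joint angles; "qd": joint speeds; "joint_efforts": joint torques, N m; "tool_pos": TCP position; "tcp_rot": TCP orientation; "ft_force": force on the tool from outside, world axes, zero at the start; "wrist_torque": the same for the moment, N m; "finger_gap": finger opening in mm; "grip_force": force on a finger pad.
Only numpy, scipy, OpenCV 4.12 (cv2) and the standard library are available. Lean on these libraries where they do the work, as an engineer would, in place of code of your own. Each camera call takes 0.05 s, during which the arm holds its last target. There are 200 camera calls.

## Working session

There is one attempt and no reset: what is moved stays moved. The work goes in short steps, Python scripts to look and compute and a tool call to move; the robot and the scene stay as the last step left them, time stands still between calls to the robot, and variables do not carry over. Pictures are saved under pics/ and viewed, at most 10 in all, crops included, and the job is handed in when it is done.

Besides the shell and the picture viewer there is one more tool, called as name([rows], argument=value, ...), one row to a line, values as JSON. arm_command: Moves the arm, as the interface text tells. Its arguments: {"type":"object","properties":{"targets":{"type":"array"},"force":{"type":"number"}},"required":["targets"]}

```bash
ls; mkdir -p pics
python3 - <<'E'
from bench import status, viewer, job
import cv2
for n in("scene","top"):
    im=viewer.snapshot(n); cv2.imwrite(f"pics/{n}0.png",im[:,:,::-1]); print(n,viewer.camera_model(n))
print(status.sense())
E
```

```text
pics
scene {'vertical_fov': 50.92956779367226, 'cx': 255.42285306717773, 'cy': 193.56896017565248, 'k1': -0.03180705714218742, 'xyz': array([-321.23803055, -803.03013959,  677.54817352]), 'attitude': array([-113.07505877,   -0.74830305,  -44.77352849])}
top {'vertical_fov': 49.92221911223811, 'cx': 251.117357825076, 'cy': 192.87863135788186, 'k1': 0.019893020302342322, 'xyz': array([ 385.39031551,  -15.25679674, 1312.47316793]), 'attitude': array([-174.53747841,   -0.30818394,  -90.78342948])}
{'time': 0.1, 'joint_pos': array([ 6.08261932e+01,  7.50984133e+00,  8.53243426e+01, -1.62864028e-03,
        8.72618747e+01, -4.89440693e+00]), 'qd': array([-0.03481563, -0.13079481, -0.23343427, -0.00395079, -0.05130417,
       -0.09316607]), 'joint_efforts': array([ 1.26997205e-03, -5.70946276e+01, -5.01946592e+01, -2.09596501e-04,
        8.04640440e-03,  6.14701617e-05]), 'tool_pos': array([246.46698444, 546.48743198, 230.3466448 ]), 'tcp_rot': array([-1.79904153e+02, -6.57496365e-03,  1.55720674e+02]), 'ft_force': array([ 0.01165922, -0.18175603,  0.53887591]), 'wrist_torque': array([-0.01844296, -0.04990254, -0.05263015]), 'grip_force': 0.0, 'finger_gap': 85.30542125634487}
```

View pics/scene0.png

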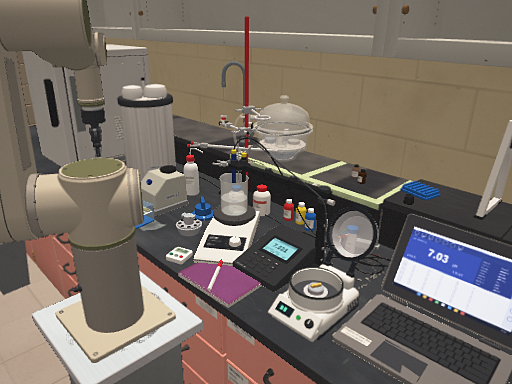

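```bash
python3 -c "
import cv2
im=cv2.imread('pics/top0.png'); cv2.imwrite('pics/top0b.png',cv2.resize(im,(800,600),interpolation=cv2.INTER_CUBIC))"
```

```text
(no output)
```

View pics/top0b.png

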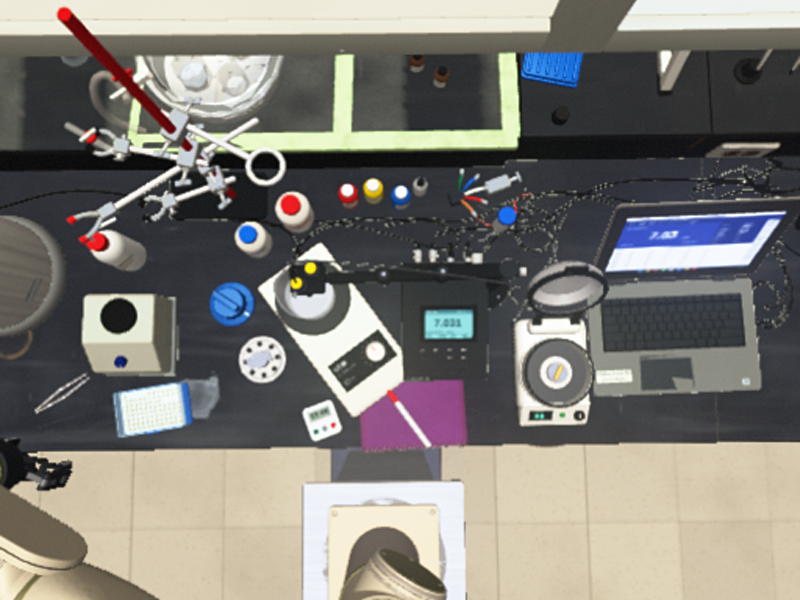

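The scene view shows the centrifuge at about (315,295), the rotor at (188,222) and the lid at (204,208). In the enlarged top view the rotor is at (262,359), the lid at (232,304), the drive axis near (556,372) with a yellow bar, the jar at (253,238) and the tube at (507,215).

```bash
cat > h.py <<'E'
import numpy as np, cv2
from scipy.spatial.transform import Rotation as R
from bench import status, viewer
def cam(n):
    m=viewer.camera_model(n); f=192/np.tan(np.radians(m['vertical_fov']/2))
    return m,f,R.from_euler('xyz',m['attitude'],degrees=True).as_matrix()
def proj(n,P):
    m,f,A=cam(n); c=(np.atleast_2d(P)-m['xyz'])@A; s=c[:,:2]/c[:,2:]
    s=s*(1+m['k1']*(s**2).sum(1,keepdims=True)); return s*f+[m['cx'],m['cy']]
def cast(n,uv,z):
    m,f,A=cam(n); d=(np.atleast_2d(uv)-[m['cx'],m['cy']])/f; s=d.copy()
    for _ in range(20): s=d/(1+m['k1']*(s**2).sum(1,keepdims=True))
    r=np.c_[s,np.ones(len(s))]@A.T
    return m['xyz']+r*((z-m['xyz'][2])/r[:,2])[:,None]
def pose():
    s=status.sense(); print('t',round(s['time'],2),'tcp',s['tool_pos'].round(1),s['tcp_rot'].round(2),'F',s['ft_force'].round(1),'T',s['wrist_torque'].round(2),'gap',round(s['finger_gap'],1),'grip',round(s['grip_force'],1),'q',s['joint_pos'].round(1))
E
python3 - <<'E'
from h import *
im=cv2.imread('pics/top0.png'); sc=cv2.imread('pics/scene0.png')
t=[im[205:255,143:193],im[170:220,123:173],im[213:263,331:381],sc[195:245,170:220]]
t=[cv2.resize(a,(300,300),interpolation=cv2.INTER_CUBIC) for a in t]
cv2.imwrite('pics/z0.png',np.vstack([np.hstack(t[:2]),np.hstack(t[2:])]))
for n,uv,z in(('rotor',(168,230),65),('lid',(148.5,194.5),69),('axis',(356,238),92),('jar',(158,150),100),('tube',(325,137.5),104),('elec',(262,175),260)): print(n,cast('top',uv,z).round(0))
E
```

```text
rotor [[396. 228.  65.]]
lid [[503. 286.  69.]]
axis [[ 365. -330.   92.]]
jar [[633. 252. 100.]]
tube [[ 664. -246.  104.]]
elec [[532. -51. 260.]]
```

View pics/z0.png

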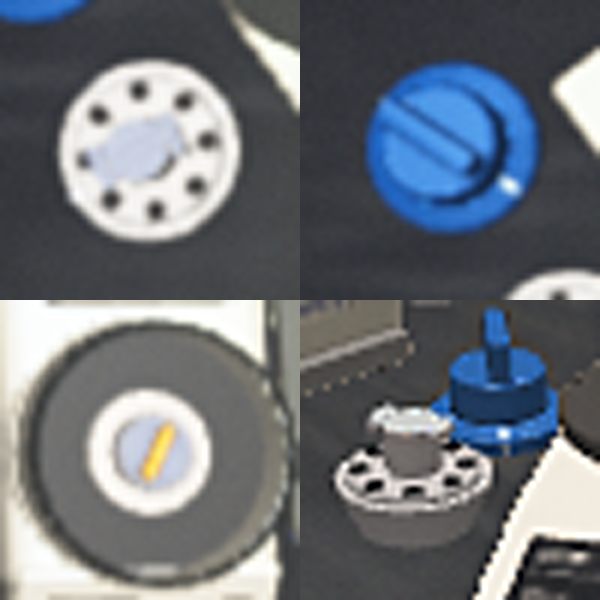

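The zooms show clear edges. Top left is the rotor with its hub blob, running along roughly (-,-) to (+,+). Top right is the lid with one white mark at lower right. Bottom left is the bright drive flange with the yellow bar at about (155,150) in its crop. I'll measure these next.

```bash
cat >> h.py <<'E'
def big(im,x0,y0,w=50,k=8): return cv2.resize(im[y0:y0+w,x0:x0+w],None,fx=k,fy=k,interpolation=cv2.INTER_CUBIC)
def topix(p,x0,y0,k=8): return (np.asarray(p,float)+.5)/k-.5+[x0,y0]
def blob(mask):
    c=max(cv2.findContours(mask.astype(np.uint8),cv2.RETR_EXTERNAL,cv2.CHAIN_APPROX_NONE)[0],key=cv2.contourArea)
    return cv2.convexHull(c)[:,0,:],c[:,0,:]
def circ(P):
    P=P[:,:2]; s=np.linalg.lstsq(np.c_[2*P,np.ones(len(P))],(P**2).sum(1),rcond=None)[0]
    return s[:2].round(1),round(float(np.sqrt(s[2]+s[:2]@s[:2])),1)
def axis(P):
    (a,b),(w,h),t=cv2.minAreaRect(P[:,:2].astype(np.float32))
    if w<h: t+=90;w,h=h,w
    q=P[:,:2]-P[:,:2].mean(0); return (round(a,1),round(b,1)),(round(w,1),round(h,1)),round(t%180,1)
E
python3 - <<'E'
from h import *
im=cv2.imread('pics/top0.png')
def fill(m):
    o=np.zeros(m.shape,np.uint8); h,c=blob(m); cv2.drawContours(o,[c[:,None]],-1,1,-1); return o
# rotor
b=big(im,143,205).astype(int); hsv=cv2.cvtColor(b.clip(0,255).astype(np.uint8),cv2.COLOR_BGR2HSV)
cc=np.hypot(*(np.indices(b.shape[:2])-[[[200]],[[200]]]))<150
H,_=blob((hsv[...,2]>120)&cc); print('rotor flange',circ(cast('top',topix(H,143,205),30)))
m=(b[...,0]-b[...,2]>14)&(hsv[...,2]>130)&cc
H,c=blob(m); P=cast('top',topix(H,143,205),65); print('rotor hub',axis(P))
ys,xs=np.nonzero(fill(m)); Q=cast('top',topix(np.c_[xs,ys],143,205),65)[:,:2]; w,v=np.linalg.eigh(np.cov(Q.T)); print(Q.mean(0).round(1),np.degrees(np.arctan2(v[1,1],v[0,1])).round(1),(4*np.sqrt(w)).round(1))
# holes
d=(hsv[...,2]<110); n,l,s,ce=cv2.connectedComponentsWithStats(d.astype(np.uint8))
hs=[ce[i] for i in range(1,n) if 100<s[i,4]<1500 and np.hypot(*(ce[i]-200))<110]; 
P=cast('top',topix(hs,143,205),35); ctr,r=circ(P); print('holes',len(hs),ctr,r,np.sort(np.degrees(np.arctan2(P[:,1]-ctr[1],P[:,0]-ctr[0]))).round(1))
# lid
b=big(im,123,170); hsv=cv2.cvtColor(b,cv2.COLOR_BGR2HSV)
blue=(hsv[...,0]>98)&(hsv[...,0]<118)&(hsv[...,1]>120)&(hsv[...,2]>90)
H,_=blob(blue)
for z in(2,8): print('lid',z,circ(cast('top',topix(H,123,170),z)))
wh=(hsv[...,1]<110)&(hsv[...,2]>190); wh[:,340:]=0; wh[340:]=0
n,l,s,ce=cv2.connectedComponentsWithStats(wh.astype(np.uint8)); 
for i in range(1,n): print('white',s[i,4],ce[i],cast('top',topix(ce[i],123,170),10).round(1))
# drive
b=big(im,331,213); hsv=cv2.cvtColor(b,cv2.COLOR_BGR2HSV); cc=np.hypot(*(np.indices(b.shape[:2])-[[[200]],[[200]]]))
y=(hsv[...,0]>10)&(hsv[...,0]<35)&(hsv[...,1]>100)&(cc<100); H,_=blob(y); print('bar',axis(cast('top',topix(H,331,213),91)))
H,_=blob((hsv[...,2]>165)&(cc<110)); print('seat',circ(cast('top',topix(H,331,213),72)))
dk=(hsv[...,2]<150)&(cc<190)
b2=big(im,116,113,90);
E
```

```text
rotor flange (array([397.3, 236.3]), 47.0)
rotor hub ((396.9, 235.8), (45.8, 29.0), 126.3)
[397.  236.6] 114.1 [26.6 49.3]
holes 7 [397.2 236.4] 31.0 [-171.6 -126.6  -81.4  -36.7    8.5   53.4  143.3]
lid 2 (array([511.1, 304.3]), 46.6)
lid 8 (array([510.5, 302.9]), 46.3)
white 451 [279.07095344 246.86474501] [[489.8 272.3  10. ]]
bar ((364.7, -332.9), (27.8, 7.4), 154.2)
seat (array([ 364.7, -333.5]), 31.1)
```

Run:
```python
from h import *
im=cv2.imread('pics/top0.png')
b=big(im,143,205).astype(int); hsv=cv2.cvtColor(b.clip(0,255).astype(np.uint8),cv2.COLOR_BGR2HSV)
m=((b[...,0]-b[...,2]>14)&(hsv[...,2]>130))
yy,xx=np.indices(m.shape); Q=cast('top',topix(np.c_[xx.ravel(),yy.ravel()],143,205),65)[:,:2]-[397.2,236.4]
r=np.hypot(*Q.T); a=np.degrees(np.arctan2(Q[:,1],Q[:,0]))%360
mf=m.ravel()
print('annulus 20-24 fraction by angle:')
for t in range(0,360,10):
    s=(np.abs((a-t+180)%360-180)<5)&(r>19.5)&(r<23); print(t,round(mf[s].mean(),2),end='; ')
for h in(2,):
    s=mf&(r>19)&(r<25); print('\nbidir angle',np.degrees(np.angle(np.exp(2j*np.radians(a[s])).sum()))/2%180)
def ctr(c,sat=2.2):
    c=c.astype(float); lo,hi=np.percentile(c,[1,99]); return ((c-lo)/(hi-lo)*255).clip(0,255).astype(np.uint8)
R_=cv2.resize(im[215:245,153:183],(380,380),interpolation=cv2.INTER_CUBIC).astype(float)
R_=((R_-130)*2.1).clip(0,255).astype(np.uint8)
L=ctr(cv2.resize(im[178:212,133:167],(380,380),interpolation=cv2.INTER_CUBIC))
cv2.imwrite('pics/z1.png',np.hstack([R_,L]))
```

```text
annulus 20-24 fraction by angle:
0 0.0; 10 0.0; 20 0.0; 30 0.0; 40 0.0; 50 0.0; 60 0.0; 70 0.0; 80 0.0; 90 0.76; 100 1.0; 110 1.0; 120 0.87; 130 0.84; 140 0.98; 150 0.19; 160 0.0; 170 0.0; 180 0.0; 190 0.0; 200 0.0; 210 0.0; 220 0.0; 230 0.0; 240 0.0; 250 0.0; 260 0.0; 270 0.87; 280 0.98; 290 0.96; 300 1.0; 310 1.0; 320 0.62; 330 0.0; 340 0.0; 350 0.0; 
bidir angle 114.12815607495543
```

View pics/z1.png

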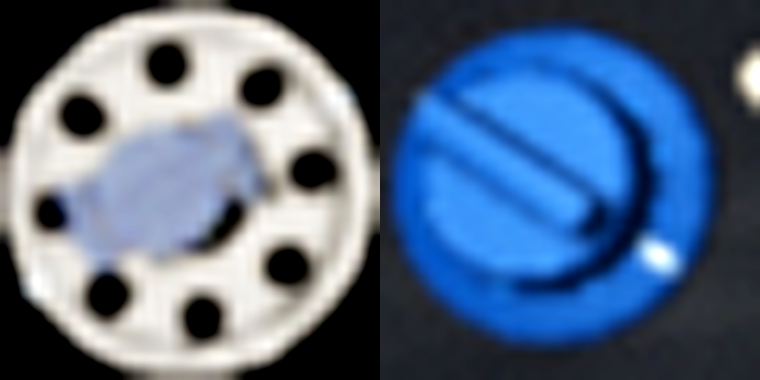

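The left crop shows faint rotor marks at (340,90) and (35,285), so rotor x is at about 121°, which agrees with the holes. In the right crop the lid's bar runs from (425,108) to (592,213), with a white mark at (660,257), so lid x is at about 55°.

Run:
```python
from h import *
p=cast('top',[(137.0,187.7),(152.0,197.1)],69); print(p.round(1),p.mean(0).round(1))
p=cast('scene',topix([(491-300,318-300),(505,435)],0,0)*0+[[202,198]],69); print(p.round(1))
```

```text
[[524.5 321.2  69. ]
 [495.3 275.7  69. ]] [509.9 298.4  69. ]
[[514.6 311.9  69. ]
 [514.6 311.9  69. ]]
```

arm_command([
  [[0.0188,-0.0388,0,0,0,-0.076,1],[0.0188,-0.0388,0,0,0,-0.076,1],[0.0188,-0.0388,0,0,0,-0.076,1],[0.0188,-0.0388,0,0,0,-0.076,1],[0.0188,-0.0388,0,0,0,-0.076,1],[0.0188,-0.0388,0,0,0,-0.076,1],[0.0188,-0.0388,0,0,0,-0.076,1],[0.0188,-0.0388,0,0,0,-0.076,1],[0,0,-0.05,0,0,0,1],[0,0,-0.05,0,0,0,1]],
])

```text
time: 1.35
tool_pos: [397.9, 236.0, 130.5]
tcp_rot: [179.9, 0.0, 120.8]
ft_force: [0.6, -0.4, -1.0]
finger_gap: 85.2
grip_force: 0.0
```

arm_command([
  [[0,0,-0.04,0,0,0,1],[0,0,-0.03,0,0,0,1],[0,0,-0.015,0,0,0,1],[-0.0005,0.0005,-0.007,0,0,0,1],[0,0,0,0,0,0,1]],
])

```text
time: 1.98
tool_pos: [397.0, 237.2, 39.8]
tcp_rot: [180.0, 0.0, 120.9]
ft_force: [0.6, -0.6, 0.9]
finger_gap: 85.3
grip_force: 0.0
```

arm_command([
  [[0,0,0,0,0,0,0.2],[0,0,0,0,0,0,-0.3],[0,0,0,0,0,0,-1],[0,0,0,0,0,0,-1],[0,0,0,0,0,0,-1],[0,0,0,0,0,0,-1],[0,0,0,0,0,0,-1]],
], force=60)

```text
time: 2.85
tool_pos: [397.0, 237.2, 40.2]
tcp_rot: [180.0, 0.0, 120.9]
ft_force: [-2.4, -1.9, 8.5]
finger_gap: 31.9
grip_force: 59.4
```

arm_command([
  [[0,0,0.01,0,0,0,-1],[0,0,0.025,0,0,0,-1],[0,0,0.04,0,0,0,-1],[0,0,0.035,0,0,0,-1],[0,0,0.02,0,0,0,-1],[0,0,0,0,0,0,-1]],
])

```text
time: 3.6
tool_pos: [397.6, 237.5, 171.1]
tcp_rot: [179.8, 0.0, 120.9]
ft_force: [-0.2, 0.9, -5.4]
finger_gap: 31.8
grip_force: 60.6
```

Run:
```python
from h import *
pose()
im=cv2.cvtColor(viewer.snapshot('scene'),cv2.COLOR_RGB2BGR); cv2.imwrite('pics/s1.png',cv2.resize(im[130:290,100:340],(720,480),interpolation=cv2.INTER_CUBIC))
```

```text
t 3.6 tcp [397.6 237.5 171.1] [1.7981e+02 2.0000e-02 1.2088e+02] F [-0.2  0.9 -5.4] T [ 0.04 -0.03 -0.01] gap 31.8 grip 60.6 q [ 24.5 -12.4 110.9   0.   81.3  -6.4]
```

View pics/s1.png

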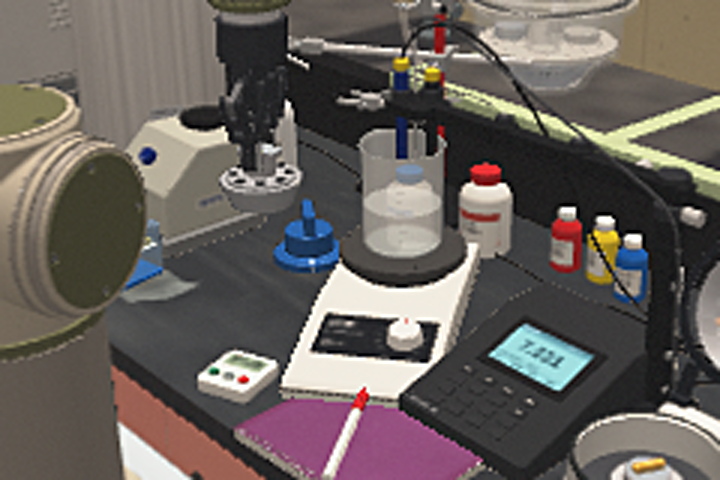

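The rotor is held level, with its plate at about (262,185) in the crop. The lid still stands at (308,240), and the way across at the front is clear.

arm_command([
  [[-0.001,-0.02,0,0,0,-0.03,-1],[-0.0025,-0.041,0,0,0,-0.075,-1],[-0.0025,-0.041,0,0,0,-0.075,-1],[-0.0025,-0.041,0,0,0,-0.075,-1],[-0.0025,-0.041,0,0,0,-0.075,-1],[-0.0025,-0.041,0,0,0,-0.075,-1],[-0.0025,-0.041,0,0,0,-0.075,-1],[-0.0025,-0.041,0,0,0,-0.075,-1],[-0.0025,-0.041,0,0,0,-0.075,-1],[-0.0025,-0.041,0,0,0,-0.075,-1]],
])

```text
time: 4.9
tool_pos: [371.8, -152.7, 167.4]
tcp_rot: [-179.8, -0.1, 80.3]
ft_force: [1.1, 0.1, -4.2]
finger_gap: 32.1
grip_force: 60.7
```

arm_command([
  [[-0.0025,-0.041,0,0,0,-0.075,-1],[-0.0025,-0.041,0,0,0,-0.075,-1],[-0.0025,-0.041,0,0,0,-0.075,-1],[-0.002,-0.038,0,0,0,-0.06,-1],[-0.001,-0.02,0,0,0,0,-1],[0,0,0,0,0,0,-1],[0,0,0,0,0,0,-1]],
])

```text
time: 5.78
tool_pos: [362.4, -331.7, 168.4]
tcp_rot: [-179.9, -0.1, 64.2]
ft_force: [-0.3, 0.5, -4.8]
finger_gap: 31.6
grip_force: 60.7
```

arm_command([
  [[0.0026,-0.0008,-0.015,0,0,0,-1],[0,0,-0.012,0,0,0,-1],[0,0,-0.006,0,0,0,-1],[0,0,0,0,0,0,-1]],
])

```text
time: 6.28
tool_pos: [364.8, -333.1, 135.3]
tcp_rot: [-179.9, -0.0, 64.2]
ft_force: [0.4, 0.1, -4.6]
finger_gap: 31.7
grip_force: 60.6
```

Run:
```python
from h import *
pose()
a=viewer.snapshot('scene')[235:325,260:360,::-1]; b=viewer.snapshot('top')[200:275,310:410,::-1]
cv2.imwrite('pics/s2.png',np.hstack([cv2.resize(x,(390,350),interpolation=cv2.INTER_CUBIC) for x in(a,b)]))
```

```text
t 6.28 tcp [ 364.8 -333.1  135.3] [-1.7991e+02 -4.0000e-02  6.4180e+01] F [ 0.4  0.1 -4.6] T [0.06 0.05 0.01] gap 31.7 grip 60.6 q [-48.3  -5.1 108.2  -0.   77.  -22.5]
```

View pics/s2.png

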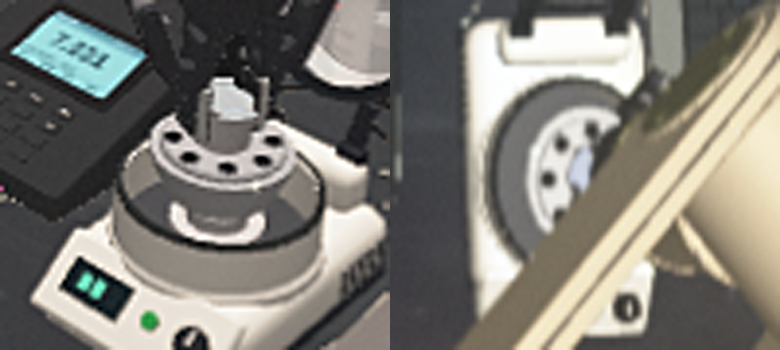

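The rotor hangs level over the spigot: its plate is at (225,165) and the seat at (215,215) in the scene crop. Now I feel down slowly.

arm_command([
  [[0,0,-0.004,0,0,0,-1],[0,0,-0.004,0,0,0,-1],[0,0,-0.003,0,0,0,-1],[0,0,-0.002,0,0,0,-1],[0,0,-0.001,0,0,0,-1],[0,0,0,0,0,0,-1]],
])

```text
time: 7.12
tool_pos: [365.2, -333.8, 122.3]
tcp_rot: [-180.0, -0.0, 64.2]
ft_force: [-0.3, -0.5, -4.5]
finger_gap: 31.8
grip_force: 60.7
```

arm_command([
  [[0,0,-0.001,0,0,0,-1],[0,0,-0.001,0,0,0,-1],[0,0,-0.001,0,0,0,-1],[0,0,-0.001,0,0,0,-1],[0,0,0,0,0,0,-1]],
])

```text
time: 7.75
tool_pos: [365.2, -333.7, 118.2]
tcp_rot: [-180.0, -0.0, 64.2]
ft_force: [-0.5, -0.2, -4.9]
finger_gap: 32.0
grip_force: 60.7
```

arm_command([
  [[0,0,-0.001,0,0,0,-1],[0,0,-0.001,0,0,0,-1],[0,0,-0.001,0,0,0,-1],[0,0,-0.001,0,0,0,-1],[0,0,0,0,0,0,-1]],
])

```text
time: 8.38
tool_pos: [365.1, -333.7, 114.2]
tcp_rot: [-180.0, -0.0, 64.2]
ft_force: [0.6, -0.0, -4.4]
finger_gap: 32.0
grip_force: 60.7
```

arm_command([
  [[0,0,-0.001,0,0,0,-1],[0,0,-0.001,0,0,0,-1],[0,0,-0.0005,0,0,0,-1],[0,0,0,0,0,0,-1]],
])

```text
time: 8.88
tool_pos: [365.3, -333.8, 112.2]
tcp_rot: [180.0, 0.0, 64.2]
ft_force: [-2.4, 1.6, 2.1]
finger_gap: 31.7
grip_force: 61.3
```

arm_command([
  [[0,0,-0.0005,0,0,0,-1],[0,0,0,0,0,0.02,-1],[0,0,0,0,0,-0.02,-1],[0,0,0,0,0,0,-1]],
])

```text
time: 9.38
tool_pos: [365.7, -334.4, 112.2]
tcp_rot: [179.9, 0.0, 64.1]
ft_force: [-2.0, 1.5, 6.5]
finger_gap: 31.8
grip_force: 61.8
```

```bash
python3 -c "
from h import *
pose()"
```

```text
t 9.38 tcp [ 365.7 -334.4  112.2] [1.799e+02 4.000e-02 6.410e+01] F [-2.   1.5  6.5] T [0.26 0.4  0.02] gap 31.8 grip 61.8 q [-48.4  -3.7 109.4  -0.   74.2 -22.5]
```

The contact is firm at 112.2, which is the height I calculated for home. I'll release it and retreat.

arm_command([
  [[0,0,0.0005,0,0,0,-0.2],[0,0,0,0,0,0,0.2],[0,0,0,0,0,0,0.6],[0,0,0,0,0,0,1],[0,0,0,0,0,0,1],[0,0,0.01,0,0,0,1],[0,0,0.03,0,0,0,1],[0,0,0.04,0,0,0,1],[0,0,0.03,0,0,0,1],[0,0.03,0,0,0,0,1]],
])

```text
time: 10.62
tool_pos: [366.5, -305.9, 226.1]
tcp_rot: [179.6, 0.1, 64.1]
ft_force: [-0.1, 0.4, -0.3]
finger_gap: 85.4
grip_force: 0.0
```

arm_command([
  [[0.001,0.045,0,0,0,0,1],[0.001,0.045,0,0,0,0,1],[0.001,0.045,0,0,0,0,1],[0.001,0.045,0,0,0,0,1],[0,0,0,0,0,0,1]],
])

```text
time: 11.25
tool_pos: [369.5, -121.5, 222.7]
tcp_rot: [179.9, -0.0, 64.4]
ft_force: [0.0, 0.1, 0.0]
finger_gap: 85.7
grip_force: 0.0
```

Run:
```python
from h import *
pose()
a0=viewer.snapshot('scene')[:,:,::-1].copy(); b0=viewer.snapshot('top')[:,:,::-1].copy()
cv2.imwrite('pics/top3.png',b0); cv2.imwrite('pics/scene3.png',a0)
x=cv2.resize(a0[250:325,275:355],(390,366),interpolation=cv2.INTER_CUBIC); y=cv2.resize(b0[213:263,331:381],(366,366),interpolation=cv2.INTER_CUBIC).astype(float)
cv2.imwrite('pics/s3.png',np.hstack([x,((y-80)*1.45).clip(0,255).astype(np.uint8)]))
b=big(b0,331,213).astype(int); v=b.max(2); cc=np.hypot(*(np.indices(v.shape)-[[[200]],[[200]]]))
H,_=blob((v>150)&(cc<140)); 
for z in(102,110): print('flange',z,circ(cast('top',topix(H,331,213),z)))
d=v<110; n,l,s,ce=cv2.connectedComponentsWithStats(d.astype(np.uint8))
hs=[ce[i] for i in range(1,n) if 100<s[i,4]<1500 and np.hypot(*(ce[i]-200))<110]
P=cast('top',topix(hs,331,213),107); c,r=circ(P); print(len(hs),c,r,np.sort(np.degrees(np.arctan2(P[:,1]-c[1],P[:,0]-c[0]))).round(1))
```

```text
t 11.25 tcp [ 369.5 -121.5  222.7] [ 1.7992e+02 -3.0000e-02  6.4380e+01] F [0.  0.1 0. ] T [-0.02 -0.01 -0.03] gap 85.7 grip 0.0 q [-25.8 -27.2 116.9   0.   90.2  -0.2]
flange 102 (array([ 363.5, -328.8]), 48.4)
flange 110 (array([ 363.6, -326.8]), 48.1)
3 [ 364.4 -334.9] 31.0 [-48.6  -3.9 177.2]
```

View pics/s3.png

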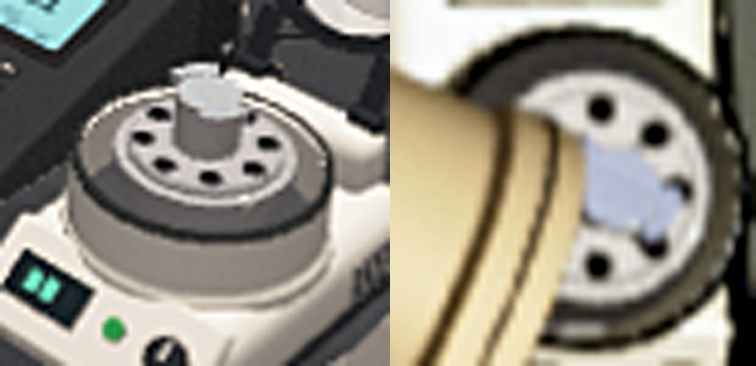

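The rotor sits level and central in the bowl. Its holes give rotor x at 64°, so it is home. Next I pin down the lid's axis.

Run:
```python
from h import *
im=cv2.imread('pics/scene3.png'); x0,y0=178,185
b=big(im,x0,y0); hsv=cv2.cvtColor(b,cv2.COLOR_BGR2HSV)
blue=(hsv[...,0]>98)&(hsv[...,0]<118)&(hsv[...,1]>120)&(hsv[...,2]>60)
H,c=blob(blue); px=topix(c,x0,y0)
print('bbox',px.min(0),px.max(0))
# lowest/left/right part of the disc
low=px[px[:,1]>px[:,1].max()-7]
for z in(0,2,4,8): print(z,circ(cast('scene',low,z)))
wh=(hsv[...,1]<110)&(hsv[...,2]>170)
n,l,s,ce=cv2.connectedComponentsWithStats(wh.astype(np.uint8))
for i in range(1,n):
    if 40<s[i,4]<900: print(s[i,4],topix(ce[i],x0,y0).round(1),[cast('scene',topix(ce[i],x0,y0),z)[0,:2].round(1) for z in(6,8,10,12)])
print([cast('top',topix((279.07,246.86),123,170),z)[0,:2].round(1) for z in(6,8,10,12)])
# handle tip in scene
t=px[px[:,1]<px[:,1].min()+3]; print('tip',t.mean(0),cast('scene',[t.mean(0)],69).round(1))
# top view: gradients of bar: grey profile along bar line at z=69 for centre hypotheses
g=cv2.imread('pics/top0.png').astype(float)
for off in(-4,0,4):
    k=np.arange(-44,45,4); u=np.array([np.cos(np.radians(56)),np.sin(np.radians(56))]); nn=np.array([-u[1],u[0]])
    P=np.c_[np.array([510.8,303.3])+k[:,None]*u+off*nn,np.full(len(k),69.)]; q=proj('top',P).astype(np.float32)
    print(off,cv2.remap(g.astype(np.float32),q[:,:1],q[:,1:],cv2.INTER_LINEAR)[:,0,1].round(0))
k=np.arange(-20,21,2)
for al in(-12,8):
    P=np.c_[np.array([510.8,303.3])+k[:,None]*nn+al*u,np.full(len(k),69.)]; q=proj('top',P).astype(np.float32)
    print('cross',al,cv2.remap(g.astype(np.float32),q[:,:1],q[:,1:],cv2.INTER_LINEAR)[:,0,1].round(0))
```

```text
bbox [190.6875 195.8125] [212.5625 220.4375]
0 (array([507.9, 308.6]), 40.6)
2 (array([505.5, 305.3]), 40.5)
4 (array([503., 302.]), 40.4)
8 (array([498.1, 295.5]), 40.2)
231 [203.5 216.8] [array([497.7, 285.2]), array([495.2, 282. ]), array([492.8, 278.7]), array([490.4, 275.5])]
[array([490.1, 273.2]), array([490. , 272.7]), array([489.8, 272.3]), array([489.6, 271.9])]
tip [201.8654661  197.02224576] [[519.8 319.5  69. ]]
-4 [107.  44.  57.  52.  96. 143. 149. 151. 144. 141. 143. 142. 137. 137.
 138. 138. 134. 130.  91.  55.  55.  55.  56.]
0 [ 88.  42.  62.  51.  99. 151. 156. 156. 152. 152. 150. 149. 147. 145.
 144. 142. 140. 124.  71.  56.  55.  52.  54.]
4 [ 89.  46.  68.  86. 104. 132. 132. 128. 127. 125. 120. 122. 122. 114.
 118. 116. 111. 100.  66.  55.  54.  54.  53.]
cross -12 [157. 156. 155. 153. 147. 125. 107. 121. 144. 155. 152. 141. 127. 120.
 133. 147. 150. 151. 151. 150. 149.]
cross 8 [147. 152. 154. 154. 147. 125. 110. 115. 137. 152. 145. 132. 114. 117.
 131. 143. 150. 151. 144. 140. 132.]
```

arm_command([
  [[0.002,0.045,0,0,0,-0.016,1],[0.002,0.045,0,0,0,-0.016,1],[0.002,0.045,0,0,0,-0.016,1],[0.002,0.045,0,0,0,-0.016,1],[0.002,0.045,0,0,0,-0.016,1],[0.002,0.045,0,0,0,-0.016,1],[0.002,0.045,0,0,0,-0.016,1],[0.002,0.045,0,0,0,-0.016,1],[0.042,0.021,0,0,0,-0.016,1],[0.042,0.021,0,0,0,-0.016,1]],
])

```text
time: 12.6
tool_pos: [471.3, 278.4, 221.9]
tcp_rot: [180.0, -0.0, 55.0]
ft_force: [-0.7, -0.5, 0.4]
finger_gap: 85.6
grip_force: 0.0
```

arm_command([
  [[0.042,0.021,-0.02,0,0,0,1],[0,0,-0.045,0,0,0,1],[0,0,-0.03,0,0,0,1],[0,0,0,0,0,0,1]],
])

```text
time: 13.1
tool_pos: [510.1, 297.0, 123.2]
tcp_rot: [-179.8, 0.3, 54.9]
ft_force: [0.1, -0.2, 0.5]
finger_gap: 85.4
grip_force: 0.0
```

arm_command([
  [[0.001,0.005,-0.03,0,0,0,1],[0,0,-0.025,0,0,0,1],[0,0,-0.015,0,0,0,1],[0,0,-0.006,0,0,0,1],[0,0,0,0,0,0,1]],
])

```text
time: 13.72
tool_pos: [512.8, 304.2, 51.5]
tcp_rot: [180.0, -0.0, 55.0]
ft_force: [-0.3, 0.9, 0.2]
finger_gap: 85.8
grip_force: 0.0
```

arm_command([
  [[-0.0015,-0.002,-0.004,0,0,0,1],[0,0,-0.002,0,0,0,0.5],[0,0,0,0,0,0,0],[0,0,0,0,0,0,-0.5],[0,0,0,0,0,0,-1],[0,0,0,0,0,0,-1],[0,0,0,0,0,0,-1],[0,0,0,0,0,0,-1],[0,0,0,0,0,0,-1]],
], force=50)

```text
time: 14.85
tool_pos: [510.9, 302.3, 45.0]
tcp_rot: [180.0, -0.0, 55.0]
ft_force: [0.9, 0.8, 3.5]
finger_gap: 13.2
grip_force: 49.0
```

```bash
python3 -c "
from h import *
pose()"
```

```text
t 14.85 tcp [510.9 302.3  45. ] [ 1.7999e+02 -2.0000e-02  5.4990e+01] F [0.9 0.8 3.5] T [-0.   -0.01 -0.  ] gap 13.2 grip 49.0 q [25.7 15.8 96.   0.  68.1 60.7]
```

The handle is gripped squarely, with no twist and a gap of 13.2. Lift and carry.

arm_command([
  [[0,0,0.01,0,0,0,-1],[0,0,0.03,0,0,0,-1],[0,0,0.045,0,0,0,-1],[0,0,0.045,0,0,0,-1],[0,0,0.035,0,0,0,-1],[-0.03,-0.015,0.005,0,0,0,-1],[-0.045,-0.023,0,0,0,0.05,-1],[-0.045,-0.024,0,0,0,0.1,-1],[-0.0025,-0.042,0,0,0,0.1,-1],[-0.0025,-0.042,0,0,0,0.1,-1]],
])

```text
time: 16.1
tool_pos: [384.8, 155.4, 215.1]
tcp_rot: [180.0, -0.0, 75.3]
ft_force: [0.9, -0.8, -1.7]
finger_gap: 13.1
grip_force: 49.0
```

arm_command([
  [[-0.0015,-0.042,0,0,0,0.1,-1],[-0.0015,-0.042,0,0,0,0.1,-1],[-0.0015,-0.042,0,0,0,0.1,-1],[-0.0015,-0.042,0,0,0,0.1,-1],[-0.0015,-0.042,0,0,0,0.1,-1],[-0.0015,-0.042,0,0,0,0.1,-1],[-0.0015,-0.042,0,0,0,0.1,-1],[-0.0015,-0.042,0,0,0,0.1,-1],[-0.0015,-0.042,0,0,0,0.1,-1],[-0.0015,-0.042,0,0,0,0.1,-1]],
])

```text
time: 17.35
tool_pos: [370.2, -265.0, 215.1]
tcp_rot: [180.0, 0.0, 132.5]
ft_force: [0.0, 0.1, -1.6]
finger_gap: 13.0
grip_force: 49.0
```

arm_command([
  [[-0.002,-0.035,0,0,0,0.1,-1],[-0.002,-0.026,0,0,0,0.06,-1],[0,0,0,0,0,0,-1],[0,0,0,0,0,0,-1]],
])

```text
time: 17.85
tool_pos: [366.6, -324.2, 214.7]
tcp_rot: [180.0, -0.0, 141.4]
ft_force: [-0.3, 0.1, -1.1]
finger_gap: 13.2
grip_force: 49.0
```

arm_command([
  [[-0.0018,-0.01,0,0,0,0.045,-1],[0,0,-0.02,0,0,0,-1],[0,0,-0.015,0,0,0,-1],[0,0,-0.006,0,0,0,-1],[0,0,0,0,0,0,-1]],
])

```text
time: 18.48
tool_pos: [364.8, -334.2, 173.4]
tcp_rot: [180.0, -0.1, 144.1]
ft_force: [-0.0, 0.0, -0.9]
finger_gap: 12.8
grip_force: 49.1
```

Run:
```python
from h import *
pose()
a=viewer.snapshot('scene')[215:325,260:370,::-1]
cv2.imwrite('pics/s4.png',cv2.resize(a,(550,550),interpolation=cv2.INTER_CUBIC))
```

```text
t 18.48 tcp [ 364.8 -334.2  173.4] [ 1.7999e+02 -5.0000e-02  1.4410e+02] F [-0.   0.  -0.9] T [ 0.01 -0.01 -0.  ] gap 12.8 grip 49.1 q [ -48.4   -7.   105.9    0.    81.2 -102.5]
```

View pics/s4.png

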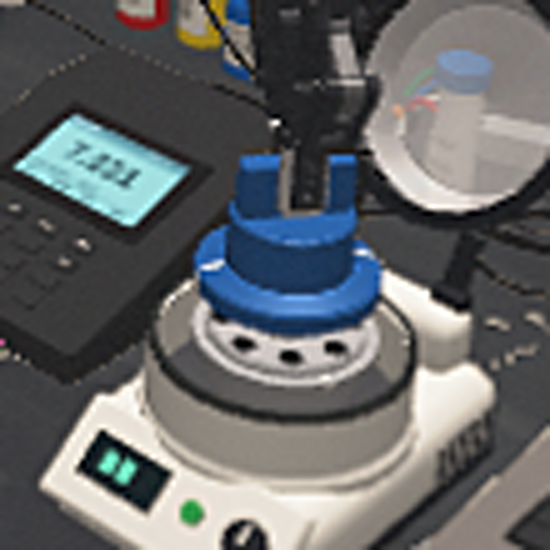

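The lid is level, at about (290,270), and hangs over the rotor with its handle crosswise. Now down by feel.

arm_command([
  [[0,0,-0.003,0,0,0,-1],[0,0,-0.003,0,0,0,-1],[0,0,-0.003,0,0,0,-1],[0,0,-0.002,0,0,0,-1],[0,0,-0.002,0,0,0,-1],[0,0,-0.002,0,0,0,-1],[0,0,0,0,0,0,-1]],
])

```text
time: 19.4
tool_pos: [364.8, -334.7, 158.6]
tcp_rot: [180.0, -0.0, 144.1]
ft_force: [-0.2, -1.1, -0.8]
finger_gap: 13.1
grip_force: 49.1
```

arm_command([
  [[0,0,-0.002,0,0,0,-1],[0,0,-0.002,0,0,0,-1],[0,0,-0.002,0,0,0,-1],[0,0,-0.001,0,0,0,-1],[0,0,0,0,0,0,-1]],
])

```text
time: 20.02
tool_pos: [364.9, -334.7, 151.7]
tcp_rot: [180.0, -0.0, 144.1]
ft_force: [-0.3, -0.3, -0.9]
finger_gap: 12.9
grip_force: 49.1
```

arm_command([
  [[0,0,-0.001,0,0,0,-1],[0,0,-0.001,0,0,0,-1],[0,0,-0.001,0,0,0,-1],[0,0,-0.001,0,0,0,-1],[0,0,0,0,0,0,-1]],
])

```text
time: 20.65
tool_pos: [364.9, -334.7, 147.7]
tcp_rot: [-180.0, -0.0, 144.1]
ft_force: [-0.3, -0.5, -0.3]
finger_gap: 13.4
grip_force: 49.1
```

arm_command([
  [[0,0,-0.0005,0,0,0,-1],[0,0,-0.0005,0,0,0,-1],[0,0,0,0,0,0,-1]],
])

```text
time: 21.02
tool_pos: [365.0, -334.8, 147.0]
tcp_rot: [-180.0, 0.0, 144.1]
ft_force: [-0.4, 0.9, 1.1]
finger_gap: 13.1
grip_force: 49.4
```

It is seated at 147.0, as predicted. Now clockwise.

arm_command([
  [[0,0,0,0,0,-0.12,-1],[0,0,0,0,0,-0.12,-1],[0,0,0,0,0,-0.12,-1],[0,0,0,0,0,-0.12,-1],[0,0,0,0,0,0,-1]],
])

```text
time: 21.65
tool_pos: [365.1, -334.9, 147.0]
tcp_rot: [180.0, 0.0, 116.6]
ft_force: [-0.2, 0.4, 0.9]
finger_gap: 12.7
grip_force: 49.3
```

```bash
python3 -c "
from h import *
pose()"
```

```text
t 21.65 tcp [ 365.1 -334.9  147. ] [1.7999e+02 3.0000e-02 1.1662e+02] F [-0.2  0.4  0.9] T [ 0.   -0.02 -0.04] gap 12.7 grip 49.3 q [-48.5  -5.7 107.5   0.   78.2 -75.1]
```

arm_command([
  [[0,0,0,0,0,-0.1,-1],[0,0,0,0,0,-0.1,-1],[0,0,0,0,0,-0.1,-1],[0,0,0,0,0,-0.1,-1],[0,0,0,0,0,-0.1,-1],[0,0,0,0,0,-0.1,-1],[0,0,0,0,0,-0.1,-1],[0,0,0,0,0,-0.08,-1],[0,0,0,0,0,0,-1]],
])

```text
time: 22.78
tool_pos: [365.0, -334.9, 147.0]
tcp_rot: [180.0, 0.0, 72.1]
ft_force: [1.0, 0.4, 1.2]
finger_gap: 13.4
grip_force: 49.3
```

```bash
python3 -c "
from h import *
pose()"
```

```text
t 22.77 tcp [ 365.  -334.9  147. ] [1.7998e+02 1.0000e-02 7.2060e+01] F [1.  0.4 1.2] T [ 0.08  0.03 -0.04] gap 13.4 grip 49.3 q [-48.5  -5.7 107.5   0.   78.2 -30.5]
```

Eight degrees are left, taken in small steps while watching the moment.

arm_command([
  [[0,0,0,0,0,-0.04,-1],[0,0,0,0,0,-0.04,-1],[0,0,0,0,0,-0.035,-1],[0,0,0,0,0,0,-1]],
])

```text
time: 23.28
tool_pos: [365.0, -334.9, 147.0]
tcp_rot: [180.0, 0.0, 65.4]
ft_force: [0.2, -0.7, 1.3]
finger_gap: 13.2
grip_force: 49.4
```

```bash
python3 -c "
from h import *
pose()"
```

```text
t 23.27 tcp [ 365.  -334.9  147. ] [1.7998e+02 1.0000e-02 6.5390e+01] F [ 0.2 -0.7  1.3] T [-0.03 -0.03  0.02] gap 13.2 grip 49.4 q [-48.5  -5.7 107.5   0.   78.2 -23.9]
```

arm_command([
  [[0,0,0,0,0,-0.015,-1],[0,0,0,0,0,-0.015,-1],[0,0,0,0,0,0,-1]],
])

```text
time: 23.65
tool_pos: [365.1, -334.7, 147.0]
tcp_rot: [180.0, -0.0, 63.6]
ft_force: [1.1, 1.1, 3.5]
finger_gap: 12.8
grip_force: 49.7
```

```bash
python3 -c "
from h import *
pose()"
```

```text
t 23.65 tcp [ 365.1 -334.7  147. ] [ 1.7999e+02 -1.0000e-02  6.3590e+01] F [1.1 1.1 3.5] T [ 0.16 -0.11  0.01] gap 12.8 grip 49.7 q [-48.5  -5.7 107.5   0.   78.2 -22.1]
```

arm_command([
  [[0,0,0,0,0,-0.015,-1],[0,0,0,0,0,-0.015,-1],[0,0,0,0,0,0,-1]],
])

```text
time: 24.02
tool_pos: [365.1, -334.6, 147.0]
tcp_rot: [180.0, -0.0, 61.8]
ft_force: [0.6, 1.9, 6.1]
finger_gap: 13.2
grip_force: 50.0
```

```bash
python3 -c "
from h import *
pose()"
```

```text
t 24.02 tcp [ 365.1 -334.6  147. ] [ 1.7999e+02 -2.0000e-02  6.1840e+01] F [0.6 1.9 6.1] T [ 0.46 -0.11  0.07] gap 13.2 grip 50.0 q [-48.5  -5.7 107.5   0.   78.2 -20.3]
```

arm_command([
  [[0,0,0,0,0,-0.015,-1],[0,0,0,0,0,-0.015,-1],[0,0,0,0,0,0,-1]],
])

```text
time: 24.4
tool_pos: [365.2, -334.5, 147.0]
tcp_rot: [180.0, -0.0, 60.1]
ft_force: [1.4, 3.9, 4.5]
finger_gap: 12.9
grip_force: 50.0
```

```bash
python3 -c "
from h import *
pose()"
```

```text
t 24.4 tcp [ 365.2 -334.5  147. ] [ 1.7999e+02 -3.0000e-02  6.0130e+01] F [1.4 3.9 4.5] T [ 0.6  -0.23  0.12] gap 12.9 grip 50.0 q [-48.4  -5.7 107.5   0.   78.2 -18.6]
```

arm_command([
  [[0,0,0,0,0,-0.02,-1],[0,0,0,0,0,-0.02,-1],[0,0,0,0,0,0,-1]],
])

```text
time: 24.78
tool_pos: [365.3, -334.4, 147.0]
tcp_rot: [180.0, -0.0, 57.8]
ft_force: [1.6, 3.8, 4.4]
finger_gap: 13.0
grip_force: 50.1
```

```bash
python3 -c "
from h import *
pose()"
```

```text
t 24.77 tcp [ 365.3 -334.4  147. ] [ 1.7999e+02 -5.0000e-02  5.7840e+01] F [1.6 3.8 4.4] T [ 0.66 -0.29  0.22] gap 13.0 grip 50.1 q [-48.4  -5.7 107.5   0.   78.2 -16.3]
```

arm_command([
  [[0,0,0,0,0,-0.02,-1],[0,0,0,0,0,-0.02,-1],[0,0,0,0,0,0,-1]],
])

```text
time: 25.15
tool_pos: [365.3, -334.4, 147.0]
tcp_rot: [180.0, -0.0, 55.6]
ft_force: [2.0, 3.3, 5.4]
finger_gap: 13.2
grip_force: 50.2
```

```bash
python3 -c "
from h import *
pose()"
```

```text
t 25.15 tcp [ 365.3 -334.4  147. ] [ 1.7999e+02 -4.0000e-02  5.5550e+01] F [2.  3.3 5.4] T [ 0.67 -0.26  0.24] gap 13.2 grip 50.2 q [-48.4  -5.7 107.5   0.   78.2 -14. ]
```

The lid passed the stop angle, took up the rotor's slot play and now meets steady resistance from the brake. Release and look.

arm_command([
  [[0,0,0.0005,0,0,0,-0.6],[0,0,0,0,0,0,-0.3],[0,0,0,0,0,0,0],[0,0,0,0,0,0,0],[0,0,0.01,0,0,0,0],[0,0,0.03,0,0,0,0],[0,0,0.04,0,0,0,0.2],[0,0.03,0.03,0,0,0,0.2],[0,0.06,0,0,0,0,0.2],[0,0.06,0,0,0,0,0.2]],
])

```text
time: 26.4
tool_pos: [365.0, -183.7, 258.7]
tcp_rot: [179.9, -0.0, 55.5]
ft_force: [-0.1, 0.7, 1.1]
finger_gap: 51.3
grip_force: 0.0
```

arm_command([
  [[0,0.06,0,0,0,0,0.2],[0,0.06,0,0,0,0,0.2],[0,0.06,0,0,0,0,0.2],[0,0.06,0,0,0,0,0.2],[0,0.05,0,0,0,0,0.2],[0,0,0,0,0,0,0.2]],
])

```text
time: 27.15
tool_pos: [364.4, 108.4, 258.1]
tcp_rot: [180.0, -0.1, 55.9]
ft_force: [-0.5, -0.2, -0.4]
finger_gap: 51.3
grip_force: 0.0
```

Run:
```python
from h import *
pose()
a0=viewer.snapshot('scene')[:,:,::-1].copy(); b0=viewer.snapshot('top')[:,:,::-1].copy()
cv2.imwrite('pics/top5.png',b0); cv2.imwrite('pics/scene5.png',a0)
x=cv2.resize(a0[235:315,275:355],(390,390),interpolation=cv2.INTER_CUBIC); y=cv2.resize(b0[213:263,331:381],(390,390),interpolation=cv2.INTER_CUBIC)
cv2.imwrite('pics/s5.png',np.hstack([x,y]))
b=big(b0,331,213); hsv=cv2.cvtColor(b,cv2.COLOR_BGR2HSV)
blue=(hsv[...,0]>98)&(hsv[...,0]<118)&(hsv[...,1]>120)&(hsv[...,2]>70)
H,_=blob(blue)
for z in(102,108,112): print(z,circ(cast('top',topix(H,331,213),z)))
wh=(hsv[...,1]<110)&(hsv[...,2]>160); n,l,s,ce=cv2.connectedComponentsWithStats(wh.astype(np.uint8))
for i in range(1,n):
    if 40<s[i,4]<1200: print('wh',s[i,4],ce[i].round(0),cast('top',topix(ce[i],331,213),110).round(1))
```

```text
t 27.15 tcp [364.4 108.4 258.1] [ 1.7999e+02 -7.0000e-02  5.5920e+01] F [-0.5 -0.2 -0.4] T [-0.02 -0.04  0.04] gap 51.3 grip 0.0 q [  8.8 -29.2 114.7   0.   94.5  42.9]
102 (array([ 364.7, -335.8]), 45.2)
108 (array([ 364.8, -334.2]), 45.0)
112 (array([ 364.9, -333.2]), 44.8)
wh 78 [354. 117.] [[ 395.4 -381.2  110. ]]
wh 645 [138. 148.] [[ 385.2 -302.5  110. ]]
wh 52 [371. 152.] [[ 382.9 -386.7  110. ]]
wh 196 [331. 264.] [[ 342.5 -370.6  110. ]]
wh 71 [370. 269.] [[ 340.8 -384.5  110. ]]
wh 477 [210. 361.] [[ 308.7 -325.4  110. ]]
```

View pics/s5.png

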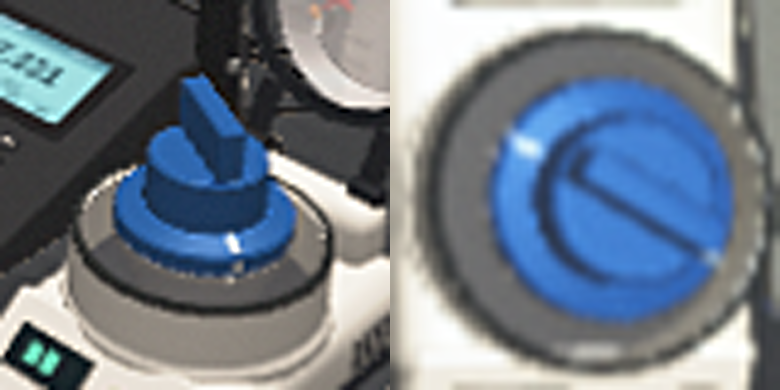

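The lid is level and central. In the scene crop the lid mark is at (233,245) with the rotor mark just under it at (237,268). I'll check their angles numerically.

Run:
```python
from h import *
a=cv2.imread('pics/scene5.png'); k=390/80
lid=np.array([275,235])+(np.array([233,245])+.5)/k-.5; rot=np.array([275,235])+(np.array([237,268])+.5)/k-.5
print(lid,rot); C=np.array([364.8,-334.2])
for t in range(225,250,3):
    u=np.array([np.cos(np.radians(t)),np.sin(np.radians(t))])
    print(t,proj('scene',[*(C+38*u),110])[0].round(1),proj('scene',[*(C+45*u),99])[0].round(1))
b=cv2.imread('pics/scene3.png')  # jar and tube unmoved?
d=np.abs(a.astype(int)-cv2.imread('pics/scene0.png')).max(2)>40
for n,p in(('jar',(633,252)),('tube',(664,-246))):
    u,v=proj('scene',[*p,95])[0].astype(int); print(n,u,v,d[v-15:v+30,u-15:u+15].sum())
    u,v=proj('top',[*p,100])[0].astype(int); e=np.abs(cv2.imread('pics/top5.png').astype(int)-cv2.imread('pics/top0.png')).max(2)>40; print(e[v-12:v+12,u-12:u+12].sum())
```

```text
[322.3974359  284.85897436] [323.21794872 289.57692308]
225 [319.3 287.4] [319.4 293.1]
228 [320.2 287.4] [320.4 293.1]
231 [321.  287.3] [321.4 293.1]
234 [321.9 287.3] [322.4 293. ]
237 [322.7 287.2] [323.3 292.9]
240 [323.5 287.1] [324.3 292.7]
243 [324.2 287. ] [325.2 292.6]
246 [325.  286.8] [326.1 292.4]
249 [325.7 286.6] [327.  292.2]
jar 236 187 0
0
tube 353 230 0
0
```

Both marks lie at about 236–237°, so the lid is locked, and the seating height matched. The jar and the tube have not moved. Handing in.

```bash
python3 -c "
from bench import job
print(job.hand_in())"
```

```text
the job is handed in; nothing more can be done
None
```

The job is handed in at about 27 s: the rotor is home on the drive bar, the lid is seated and turned clockwise to its stop with the white marks in line to about 1°, and the jar and tube did not move. Turning the lid to its stop also carried the rotor and spindle round a few degrees.

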